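# Press a heat sink onto its chip with the locking forceps

## Task

A heat sink has to be stuck to its chip: squeeze the handles of the orange locking forceps together until the ratchet catches, then let go and leave it locked, untouched, for about two seconds. Then press its round orange thumb pad down so that the ratchet lets go and the forceps spring open again. Leave the blue forceps locked as they are.

Things in the scene. Friction and masses are not known exactly. Their poses are not given: they have to be found in the camera images.
- orange_grip (a point): Squeeze point of the orange steel forceps lying flat 70 mm above the bench on a fixed stand; fixed to the stand, midway between the two shanks, at their mid-height. x: from handles to jaws (pivot 92 mm ahead), y left, z up. Here the shanks have orange sleeves 9 mm thick, 29 mm long in x; 35 mm over the outsides locked, 61 mm open. Only bench below. Squeeze in y; both move, mirrored. 8 N a side.
- orange_handle (a joint): Opening angle of each handle of the orange forceps, rad, about the upright pivot: 0.14 sprung open, 0 locked, -0.015 squeezed to the stop. Squeeze to the stop, then let go: the ratchet catches if it went below -0.003. A ring 36 mm across ends the left handle, 60 mm behind the squeeze point.
- orange_pad (a point): Centre of the top of the orange thumb pad, a disc 36 mm across, 8 mm thick, that ends the right handle; moves with it. Locked, it lies at x -60, y -27, z +4 mm from the squeeze point (y -48 open). Pressing it down 7 mm or more (stop at 11 mm; 3 to 5 N) bends the handle end and frees the ratchet; the forceps spring open sideways, at the latest as the finger lifts.
- orange_sink (a joint): Gap between the small finned aluminium heat sink (18 x 11 x 18 mm) in the jaws of the orange forceps and its chip on the upright green circuit board, m: 0 is fully home, 0.004 to 0.006 at the start. The closing jaw pushes it home, and it stays there.
- blue_handle (a joint): Opening angle of the handles of the blue forceps, rad: an equal stand and forceps with blue sleeves, ring and pad, locked at 0 on another board whose heat sink is still setting. It must stay locked (it springs to 0.14 if released).

How it is judged (in metres and radians):
On the way, in this order (a step that is already met when the one before it is completed fails the run):
1. the orange forceps are locked on the ratchet with the heat sink pressed home, and the robot touches nothing, for 1.5 s (value of joint orange_handle below 0.02 rad and value of joint orange_sink below 0.002 m and contact force between each of the fingers, the arm and anything else below 0.1 N), for 1.5 s.
2. the orange forceps have sprung open (value of joint orange_handle above 0.1 rad), for 0.2 s.
At the end, for the whole second after the job is handed in: the orange forceps stand open (handle angle over 0.10 rad), their heat sink is home on its chip (gap under 2 mm), and the blue forceps are still locked (angle under 0.03 rad) (value of joint orange_handle above 0.1 rad and value of joint orange_sink below 0.002 m and value of joint blue_handle below 0.03 rad); the robot touches nothing.
It fails at once if the blue forceps are released (angle over 0.03 rad) (value of joint blue_handle above 0.03 rad).
It also fails if it takes over 38 s, if anything falls off the work surface, if the arm or the gripper's body presses on something with over 40 N, if the wrist force passes 120 N, or if a joint passes its speed limit or range.

## Robot

A 6-joint arm with a two-finger parallel gripper is mounted at the origin on the work surface. World frame = base frame: x ahead of the robot, y to its left, z up, the work surface at z = 0. Lengths are in mm, angles in degrees, forces in N, time in s.
With the tool pointing down it reaches from about 300 to 850 mm from the base axis. Payload 4.2 kg.
Tool frame: the origin (TCP) lies midway between the tips of the shut fingers; the grasp point (between the pads) lies 19 mm behind it; y points along the fingers, z is the direction in which the jaws open and shut, and the axes are right-handed (so a half turn about y gives the same grasp; the last joint's range is limited). The gripper opens to 91 mm and grips with 3 to 60 N. Pads are 32 mm wide; open, the fingers measure 118 mm over their backs; the gripper's body (76 mm by 178 mm) begins 60 mm behind the grasp point.
Start: joints at [70.187, 18.312, 89.639, -0, 72.044, -1.146], TCP at [184.041, 544.768, 213.976] pointing down, gripper open.
Joint ranges: [-177.97, 177.97], [-48.28, 115.42], [12.27, 149.76], [-77.06, 257.06], [2.81, 150.46], [-146.56, 146.56]. Speed limits (degrees/s): [147.25, 147.25, 180, 180, 180, 180].

## Interface

Orientations are given as [roll, pitch, yaw] about the fixed x, y, z axes, in that order (R = Rz(yaw) Ry(pitch) Rx(roll)).
In Python, from workcell import env gives the robot as it stands.
- The arm moves only by the shell command python3 -m handwheel 'ROWS' [FORCE]. ROWS is JSON, a list of rows, each a list of 3 entries, a list of its own where there are three numbers: the opening, from 0 (shut) to 1 (fully open), then the shift along the tool's x, y, z in mm, then the turn, a rotation vector about the tool's x, y, z in degrees. A call has exactly 10 rows; each row shifts and turns the commanded pose from where the row before left it, along the tool's axes as they then stand; what a row does not reach is not made up. A row lasts 1/12 s, in which the tool goes at most 41.7 mm and 7.16 degrees, less where a joint would pass 70% of its speed; a pose out of reach is approached as far as the arm can. A call is refused whole if a number of a shift passes 41.7 or a number of a turn 7.16, either way. A call with a gripper value outside its range is refused whole. The fingers move at their own pace and stop on an object; FORCE is the grip in N (left out, the last holds). Time passes only in rows, so rows that do not move let the fingers close, or fill a call up. It gives the time, the measured TCP pose, the force and the opening at its end, in the units of the state.
- env.state(): the state, without advancing time (a new reading comes with each control period).
- env.grab_frame(name): name is "side" or "top" or "wrist"; returns the picture (384x512x3 uint8, red, green, blue); there is no depth.
- env.camera_info(name): a dict with "fx", "fy", "cx", "cy" (pixels), "camera_from_world" (4x4, takes a point from world to camera coordinates); the wrist camera has in their place "mount" (4x4, takes a point from camera to tool coordinates, whose origin is the TCP and whose axes are the tool frame's). Camera axes: x right, y down, z forward; pixel columns grow to the right and rows downward; lengths in mm; the calibration is good to about 2 mm. The wrist camera is an equidistant fisheye: a pixel r from the principal point sees the ray r / f radians off the axis. A picture is of the moment at which its call begins: read the wrist's pose just before it. camera_info takes no time and is no camera call.
- env.job_done(): hands the job in, once; it reports no verdict.
Trained networks look in the newest picture that a camera, given by its name, has taken for a name from the list of things; names that differ only in an ending like _2 or _b are one class to them, and where a whole thing is asked for, a point or a joint stands for the part that bears it (a point fixed in the world has none). Each returns a list of dicts, best first, with "p" (0 to 1); they miss things now and then, are a little off and sometimes report something else, mostly with a low value. They report only what shows in the picture. A call takes as long as a camera call.
- env.masks_of(camera, label): "region" (384x512 bool, what is visible of it) and "location" ([column, row] in pixels, amid what is visible of it).
The state is a dict: "time_s": time; "qpos": joint angles; "qvel": joint speeds; "effort": joint torques, N m; "ee_pos": TCP position; "ee_rot": TCP orientation; "force": force on the tool from outside, world axes, zero at the start; "torque": the same for the moment, N m; "gripper_width": finger opening in mm.
Only numpy, scipy, OpenCV 4.12 (cv2) and the standard library are available. Lean on these libraries where they do the work, as an engineer would, in place of code of your own. Each camera call takes 0.05 s, during which the arm holds its last target.

## Working session

There is one attempt and no reset: what is moved stays moved. The work goes in short steps, Python scripts to look and compute and a shell command to move; the robot and the scene stay as the last step left them, time stands still between calls to the robot, and variables do not carry over. Pictures are saved under pics/ and viewed, and the job is handed in when it is done.

```bash
mkdir -p pics; cat > h.py <<'E'
from workcell import env
import numpy as np, cv2
def snap(n,f):
    im=env.grab_frame(n); cv2.imwrite('pics/'+f,im[:,:,::-1]); return im
E
python3 - <<'E'
from h import *
s=env.state(); print(s)
for n in ("side","top","wrist"):
    snap(n,n+"0.png"); print(n,env.camera_info(n))
for n in ("side","top"):
  for l in ("orange_handle","orange_pad","blue_handle","orange_sink"):
    print(n,l,[(round(d['p'],2),d['location'],d['region'].sum()) for d in env.masks_of(n,l)])
print(env.state()['time_s'])
E
```

```text
{'time_s': 0.0, 'qpos': array([ 7.01873621e+01,  1.83514919e+01,  8.97072397e+01,  1.29206685e-03,
        7.20417362e+01, -1.14612795e+00]), 'qvel': array([-0.08600078, -0.12879508, -0.02099173,  0.04565962, -0.08661668,
       -0.11041115]), 'effort': array([ 3.59157621e-04, -4.12453079e+01, -2.31972599e+01,  7.27389520e-02,
        4.58350161e-02, -1.61919270e-04]), 'ee_pos': array([183.85863135, 544.28378409, 213.11611197]), 'ee_rot': array([-9.01004232e+01,  3.23776716e-03, -1.86669123e+01]), 'force': array([-0.18086333,  0.26765696, -0.45080147]), 'torque': array([-0.00406344, -0.02131747,  0.04479015]), 'gripper_width': 91.12583975213668}
side {'fx': 375.3005129008262, 'fy': 375.3005129008262, 'cx': 253.2712132007623, 'cy': 191.75237694028186, 'camera_from_world': array([[ 9.78305263e-01, -2.06337813e-01, -1.85342933e-02,
        -5.95007952e+02],
       [-1.61887105e-01, -7.05582845e-01, -6.89887972e-01,
         1.23786521e+02],
       [ 1.29272496e-01,  6.77921496e-01, -7.23678842e-01,
         8.12246506e+02],
       [ 0.00000000e+00,  0.00000000e+00,  0.00000000e+00,
    
[... 635 characters left out ...]
9.58028267e-01,  2.86673635e-01,
        -8.07109638e+01],
       [-1.19700674e-03, -2.86673736e-01,  9.58027524e-01,
        -1.70568902e+02],
       [ 9.99999250e-01, -9.57133550e-05,  1.22080766e-03,
         1.69412214e+00],
       [ 0.00000000e+00,  0.00000000e+00,  0.00000000e+00,
         1.00000000e+00]])}
side orange_handle [(0.62, [267.7, 237.4], np.int64(705))]
side orange_pad [(0.86, [205.2, 261.6], np.int64(357))]
side blue_handle [(0.89, [217.0, 148.4], np.int64(368))]
side orange_sink []
top orange_handle [(0.92, [304.6, 208.4], np.int64(674))]
top orange_pad [(0.84, [329.6, 248.3], np.int64(297))]
top blue_handle [(0.92, [176.0, 237.1], np.int64(709))]
top orange_sink []
0.55
```

```bash
python3 -c "
import cv2
for n in('side','top'):
  a=cv2.imread(f'pics/{n}0.png');a=a[110:310,130:400]
  cv2.imwrite(f'pics/{n}0c.png',cv2.resize(a,None,fx=2.9,fy=2.9,interpolation=2))"
```

```text
(no output)
```

View pics/top0c.png

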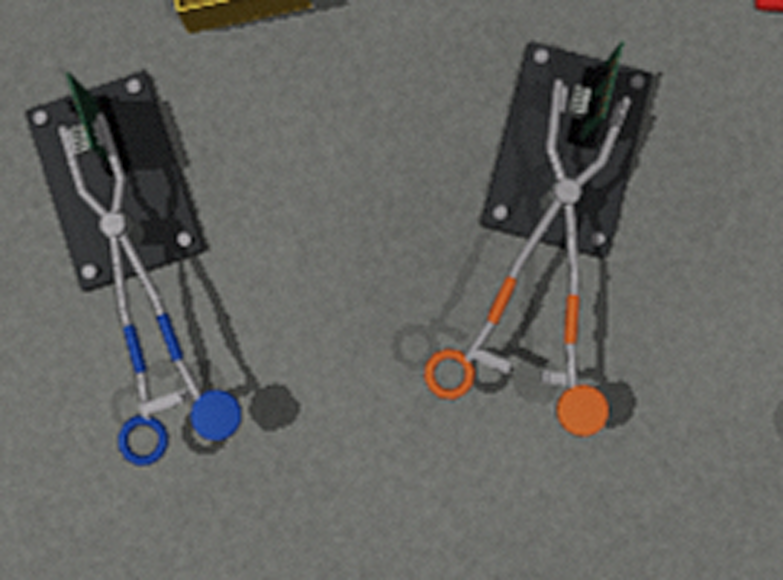

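View pics/side0c.png

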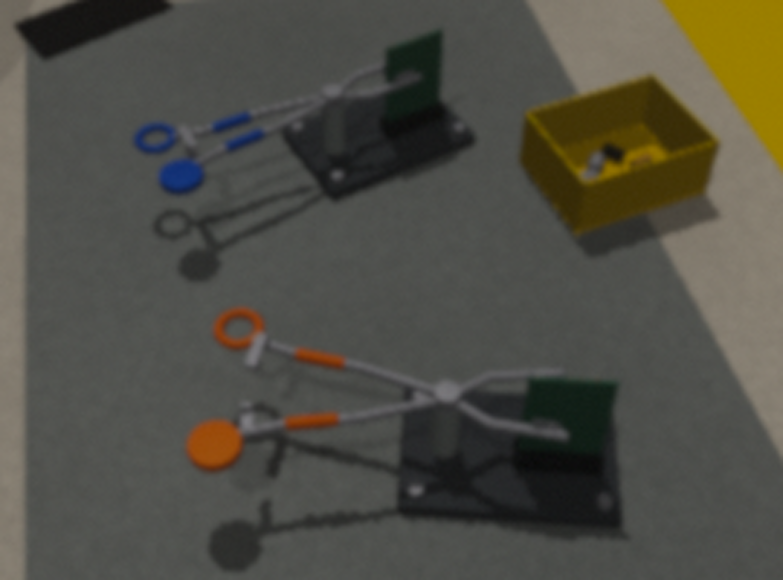

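View pics/top0.png

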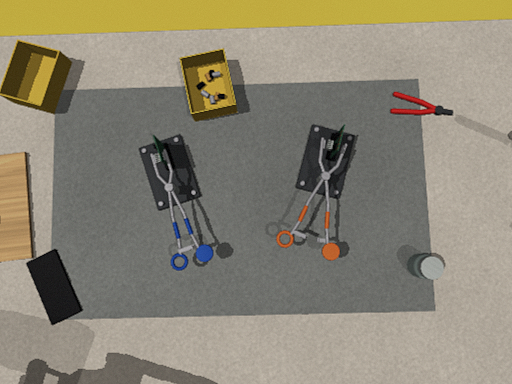

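View pics/wrist0.png

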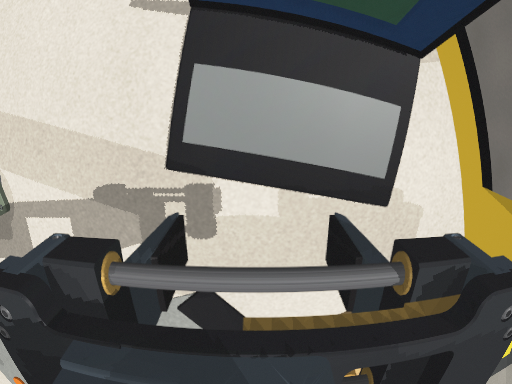

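Top view: the orange forceps are open on the right, with ring (285,239), pad (331,252) and pivot (326,176). The blue pair on the left is locked. Next I triangulate from colour blobs.

```bash
cat >> h.py <<'E'
def blobs(im,lo,hi,mn=25):
    m=cv2.inRange(cv2.cvtColor(im,cv2.COLOR_RGB2HSV),lo,hi)
    n,l,st,c=cv2.connectedComponentsWithStats(m)
    return [(st[i,4],c[i].round(1)) for i in range(1,n) if st[i,4]>=mn]
def P(n):
    c=env.camera_info(n); K=np.array([[c['fx'],0,c['cx']],[0,c['fy'],c['cy']],[0,0,1]])
    return K@c['camera_from_world'][:3]
def tri(a,b):
    X=cv2.triangulatePoints(P('top'),P('side'),np.array(a,float).reshape(2,1),np.array(b,float).reshape(2,1)).ravel(); X=X[:3]/X[3]
    r=[np.linalg.norm((lambda v:v[:2]/v[2])(P(n)@np.r_[X,1])-q) for n,q in(('top',a),('side',b))]
    return X.round(1),np.round(r,1)
def planez(n,p,z):
    M=P(n); A=np.c_[M[:,:2],-np.r_[p,1.]]; return np.linalg.solve(A,-(M[:,2]*z+M[:,3]))[:2].round(1)
E
python3 - <<'E'
from h import *
for n in('top','side'):
    im=cv2.imread(f'pics/{n}0.png')[:,:,::-1].copy()
    print(n,blobs(im,(5,150,110),(16,255,255)))
    print(n,'blue',blobs(im,(105,150,60),(125,255,255)))
c=lambda x,y:(130+x/2.9,110+y/2.9)
print('piv',tri(c(568,190),c(447,392)))
E
```

```text
top [(np.int32(63), array([302.6, 212.9])), (np.int32(62), array([326.7, 219.7])), (np.int32(132), array([284.6, 238.6])), (np.int32(241), array([330.5, 251. ]))]
top blue [(np.int32(61), array([188.1, 225.5])), (np.int32(60), array([176. , 229.7])), (np.int32(229), array([204.1, 252.7])), (np.int32(119), array([178.7, 261.5]))]
side [(np.int32(86), array([211.2, 222. ])), (np.int32(47), array([239.8, 232.6])), (np.int32(53), array([236.7, 254.3])), (np.int32(234), array([203.4, 262.5]))]
side blue [(np.int32(26), array([208.8, 151.8])), (np.int32(44), array([182.2, 157.4])), (np.int32(27), array([214.1, 157.7])), (np.int32(121), array([192. , 170.2]))]
piv (array([ 628.9, -186.9,   75.8]), array([0.5, 0.6]))
```

```bash
python3 - <<'E'
from h import *
L=tri((302.6,212.9),(239.8,232.6));R=tri((326.7,219.7),(236.7,254.3));ring=tri((284.6,238.6),(211.2,222));pad=tri((330.5,251),(203.4,262.5))
print(L,R,ring,pad)
g=(L[0]+R[0])/2; print('grip',g)
piv=np.array([628.9,-186.9]); 
for nm,v in(('sl',piv-g[:2]),('ends',piv-(ring[0]+pad[0])[:2]/2)): print(nm,np.linalg.norm(v),np.degrees(np.arctan2(v[1],v[0])))
v=(L[0]-R[0])[:2]; print('perp',np.linalg.norm(v),np.degrees(np.arctan2(v[1],v[0]))-90)
v=(ring[0]-pad[0])[:2]; print('perp2',np.linalg.norm(v),np.degrees(np.arctan2(v[1],v[0]))-90)
bl=[tri((188.1,225.5),(214.1,157.7)),tri((176,229.7),(208.8,151.8)),tri((204.1,252.7),(192,170.2)),tri((178.7,261.5),(182.2,157.4))]; print(bl)
E
```

```text
(array([ 553.1, -136.4,   72.5]), array([0.3, 0.3])) (array([ 538. , -185. ,   72.1]), array([0.3, 0.4])) (array([501.7, -97.7,  73. ]), array([0.2, 0.2])) (array([ 474.7, -189.6,   72.6]), array([0.4, 0.4]))
grip [ 545.55 -160.7    72.3 ]
sl 87.37083323398035 -17.449869596571663
ends 147.19732504362977 -17.08698915688541
perp 50.89174785758493 -17.259998122007886
perp2 95.78418449827716 -16.372661827625876
[(array([533.8,  99.1,  70.7]), array([0.4, 0.4])), (array([525.1, 124.2,  70.2]), array([0., 0.])), (array([477.8,  66.9,  71. ]), array([0.4, 0.4])), (array([460.2, 119.2,  69.3]), array([0.1, 0.1]))]
```

```bash
python3 -m handwheel '[[1,[28,2,-27.5],[0,0,0]],[1,[28,2,-27.5],[0,0,0]],[1,[28,2,-27.5],[0,0,0]],[1,[28,2,-27.5],[0,0,0]],[1,[28,2,-27.5],[0,0,0]],[1,[28,2,-27.5],[0,0,0]],[1,[28,2,-27.5],[0,0,0]],[1,[28,2,-27.5],[0,0,0]],[1,[28,2,-27.5],[0,0,0]],[1,[28,2,-27.5],[0,0,0]]]' 25
```

```text
time_s: 1.38
ee_pos: [361.8, 192.9, 194.2]
ee_rot: [-90.0, -0.0, -18.6]
force: [1.1, -0.7, -0.5]
gripper_width: 91.1
```

```bash
python3 -m handwheel '[[1,[28.5,3,-27.6],[0,0,0]],[1,[28.5,3,-27.6],[0,0,0]],[1,[28.5,3,-27.6],[0,0,0]],[1,[28.5,3,-27.6],[0,0,0]],[1,[28.5,3,-27.6],[0,0,0]],[1,[28.5,3,-27.6],[0,0,0]],[1,[28.5,3,-27.6],[0,0,0]],[1,[28.5,3,-27.6],[0,0,0]],[1,[28.5,3,-27.6],[0,0,0]],[1,[28,3,-27.6],[0,-1.5,0]]]' 25
python3 - <<'E'
from h import *
s=env.state(); print(s['time_s'],s['ee_pos'],s['ee_rot'])
snap('wrist','w1.png'); snap('top','t1.png')
E
```

```text
time_s: 2.22
ee_pos: [543.2, -160.0, 163.9]
ee_rot: [-90.0, -0.0, -17.2]
force: [0.4, 1.4, 0.2]
gripper_width: 91.4
2.2167 [ 543.16125061 -160.00270029  163.88680202] [-8.99851187e+01 -2.62799670e-02 -1.71747396e+01]
```

View pics/w1.png

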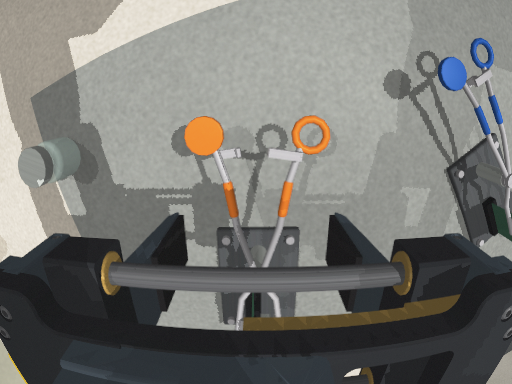

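Wrist view: sleeves at about (231,200) and (286,198), pad at (204,135), ring at (311,134), all centred between the fingers. I'll refine the position from this picture.

```bash
cat >> h.py <<'E'
from scipy.spatial.transform import Rotation as Ro
def wray(p,pos,rot,z):
    c=env.camera_info('wrist'); d=np.array(p)-[c['cx'],c['cy']]; r=np.hypot(*d); t=r/c['fx']
    v=np.r_[d/r*np.sin(t),np.cos(t)]; M=c['mount']; R=Ro.from_euler('xyz',rot,degrees=True).as_matrix()
    o=R@M[:3,3]+pos; w=R@M[:3,:3]@v; return (o+w*(z-o[2])/w[2])[:2].round(1)
E
python3 - <<'E'
from h import *
pos=np.array([543.16,-160.0,163.89]);rot=[-89.985,-.026,-17.175]
im=cv2.imread('pics/w1.png')[:,:,::-1].copy()
pts=[(a,c,wray(c,pos,rot,72)) for a,c in blobs(im,(5,150,110),(16,255,255))]
for p in pts: print(p)
print('piv',wray((260,270),pos,rot,76))
for p in pts:
    d=p[2]-pos[:2]; a=np.radians(-17); print((d@[np.cos(a),np.sin(a)]).round(1),(d@[-np.sin(a),np.cos(a)]).round(1))
E
```

```text
(np.int32(1194), array([203.5, 135.4]), array([ 476.9, -186.5]))
(np.int32(670), array([310.8, 134.2]), array([504. , -94.9]))
(np.int32(298), array([230.3, 199.1]), array([ 540.4, -182.3]))
(np.int32(305), array([284.8, 198.9]), array([ 555.2, -133.8]))
piv [ 619.4 -177.4]
-55.6 -44.7
-56.5 50.8
3.9 -22.1
3.9 28.6
```

```bash
python3 -m handwheel '[[1,[3,10,1.5],[0,0,0]],[1,[0,20,0],[0,0,0]],[1,[0,20,0],[0,0,0]],[1,[0,20,0],[0,0,0]],[1,[0,15,0],[0,0,0]],[1,[0,13,0],[0,0,0]],[1,[0,12,0],[0,0,0]],[1,[0,0,0],[0,0,0]],[0.7,[0,0,0],[0,0,0]],[0.65,[0,0,0],[0,0,0]]]' 25
python3 - <<'E'
from h import *
s=env.state(); print(s['time_s'],s['ee_pos'],s['ee_rot'],s['force'],s['gripper_width'])
snap('wrist','w2.png')
E
```

```text
time_s: 3.15
ee_pos: [546.0, -156.6, 54.5]
ee_rot: [-90.0, -0.0, -17.1]
force: [0.3, 0.0, 0.7]
gripper_width: 80.7
3.15 [ 546.02419937 -156.57706744   54.51671339] [-8.99849699e+01 -4.46965158e-02 -1.71137679e+01] [0.26810139 0.0390971  0.72242169] 80.66229694170441
```

View pics/w2.png

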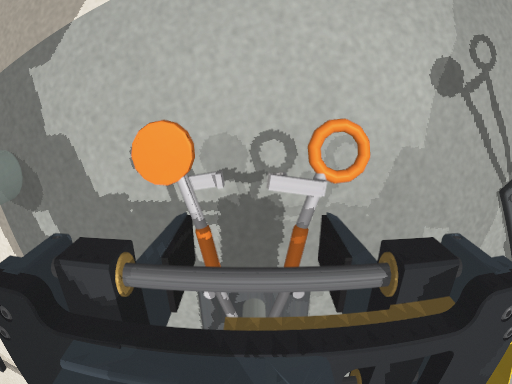

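```bash
python3 -m handwheel '[[0.6,[0,0,-1.5],[0,0,0]],[0.5,[0,0,0],[0,0,0]],[0.4,[0,0,0],[0,0,0]],[0.3,[0,0,0],[0,0,0]],[0.2,[0,0,0],[0,0,0]],[0.1,[0,0,0],[0,0,0]],[0,[0,0,0],[0,0,0]],[0,[0,0,0],[0,0,0]],[0,[0,0,0],[0,0,0]],[0,[0,0,0],[0,0,0]]]' 25
python3 - <<'E'
from h import *
s=env.state(); print(s['time_s'],s['ee_pos'],s['ee_rot'],s['force'],s['gripper_width'])
snap('wrist','w3.png')
E
```

```text
time_s: 4.03
ee_pos: [542.8, -158.3, 53.7]
ee_rot: [-90.0, 0.3, -17.2]
force: [-6.9, -0.6, 4.1]
gripper_width: 31.6
4.0333 [ 542.80734583 -158.32272323   53.70548256] [-90.01406869   0.30956713 -17.16881737] [-6.93644643 -0.6245825   4.10993699] 31.564638009229316
```

View pics/w3.png

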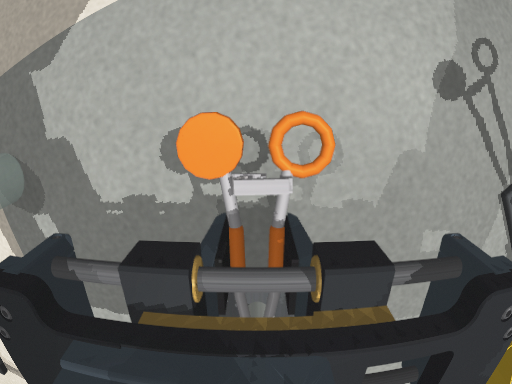

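Closed: width 31.6 mm, below the 35 mm locked width, so the handles are at the stop. Next I release and lift.

```bash
python3 -m handwheel '[[0,[0,0,0],[0,0,0]],[0.4,[0,0,0],[0,0,0]],[0.6,[0,0,0],[0,0,0]],[0.8,[0,0,0],[0,0,0]],[0.8,[0,0,0],[0,0,0]],[0.8,[0,-10,0],[0,0,0]],[0.8,[0,-20,0],[0,0,0]],[0.8,[0,-20,0],[0,0,0]],[0.8,[0,-20,0],[0,0,0]],[0.8,[0,-10,0],[0,0,0]]]' 25
python3 - <<'E'
from h import *
s=env.state(); print(s['time_s'],s['ee_pos'],s['ee_rot'],s['force'],s['gripper_width'])
im=snap('wrist','w4.png'); t=snap('top','t4.png'); si=snap('side','s4.png')
for c,im in(('w',im),('t',t),('s',si)): 
  b=blobs(im,(5,150,110),(16,255,255)); print(c,b)
  if c=='w': print([wray(x[1],s['ee_pos'],s['ee_rot'],72) for x in b])
E
```

```text
time_s: 4.92
ee_pos: [547.0, -159.2, 137.2]
ee_rot: [-90.0, -0.3, -17.2]
force: [0.6, 0.6, -0.0]
gripper_width: 73.0
4.9167 [ 547.04560127 -159.17865247  137.16515444] [-89.98534899  -0.3020858  -17.16535014] [ 0.62796186  0.58087978 -0.0431073 ] 72.98912309785663
w [(np.int32(852), array([288.8, 125.8])), (np.int32(1513), array([220.8, 126.9])), (np.int32(369), array([239.8, 201.3])), (np.int32(377), array([271.1, 201.3]))]
[array([ 493. , -113.5]), array([ 477.9, -165.1]), array([ 541.3, -169.7]), array([ 549. , -144.7])]
t [(np.int32(123), array([293.4, 243.8]))]
s [(np.int32(60), array([204.3, 233.6])), (np.int32(231), array([202.6, 253.3]))]
```

View pics/w4.png

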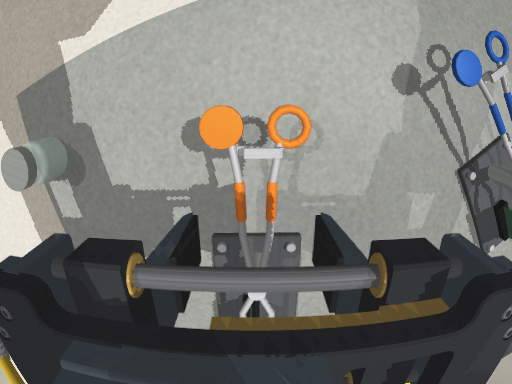

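View pics/s4.png

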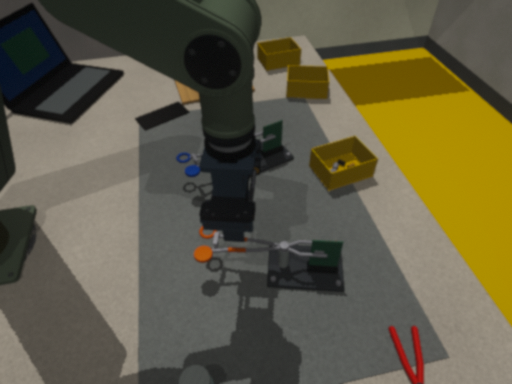

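Locked: sleeve centres are about 26 mm apart and the ratchet bars overlap. The pad is at about (477,-167) in world. I move above it with the fingers shut while the two seconds pass.

```bash
python3 -m handwheel '[[0.6,[0,0,0],[0,0,0]],[0.4,[-10,0,-5],[0,0,0]],[0.2,[-15,0,-7],[0,0,0]],[0,[-15,0,-7],[0,0,0]],[0,[-15,0,-7],[0,0,0]],[0,[-12,0,-5],[0,0,0]],[0,[0,0,0],[0,0,0]],[0,[0,0,0],[0,0,0]],[0,[0,0,0],[0,0,0]],[0,[0,0,0],[0,0,0]]]' 25
python3 - <<'E'
from h import *
s=env.state(); print(s['time_s'],s['ee_pos'],s['ee_rot'],s['force'],s['gripper_width'])
im=snap('wrist','w5.png')
for x in blobs(im,(5,150,110),(16,255,255)): print(x,wray(x[1],s['ee_pos'],s['ee_rot'],72))
snap('side','s5.png')
E
```

```text
time_s: 5.9
ee_pos: [472.8, -168.7, 133.7]
ee_rot: [-90.0, -0.0, -17.2]
force: [-0.2, 0.2, 0.2]
gripper_width: 9.2
5.9 [ 472.84120911 -168.66537277  133.69890772] [-8.99891620e+01 -9.49373470e-03 -1.71557617e+01] [-0.16169473  0.1522376   0.20803458] 9.194064997541066
(np.int32(738), array([323.3, 208. ])) [ 492.2 -113.4]
(np.int32(1088), array([259.1, 206.9])) [ 475.1 -164.8]
```

View pics/w5.png

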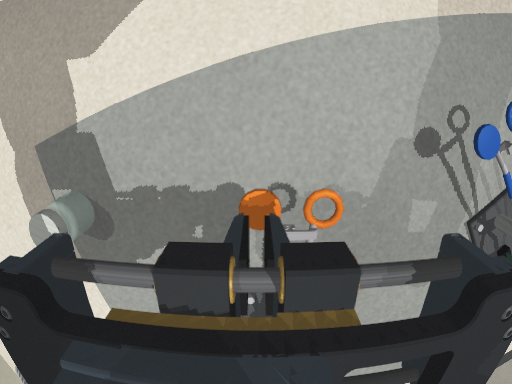

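```bash
python3 -m handwheel '[[0,[1,0,1],[0,0,0]],[0,[0,0,0],[0,0,0]],[0,[0,0,0],[0,0,0]],[0,[0,0,0],[0,0,0]],[0,[0,10,0],[0,0,0]],[0,[0,10,0],[0,0,0]],[0,[0,10,0],[0,0,0]],[0,[0,10,0],[0,0,0]],[0,[0,5,0],[0,0,0]],[0,[0,0,0],[0,0,0]]]' 25
python3 - <<'E'
from h import *
s=env.state(); print(s['time_s'],s['ee_pos'],s['ee_rot'],s['force'],s['gripper_width'])
im=snap('side','s6.png')
cv2.imwrite('pics/s6c.png',cv2.resize(im[180:300,150:370,::-1],None,fx=3.5,fy=3.5,interpolation=2))
im=snap('wrist','w6.png')
E
```

```text
time_s: 6.83
ee_pos: [472.3, -167.6, 87.1]
ee_rot: [-90.0, 0.2, -17.2]
force: [-0.4, 0.1, -0.7]
gripper_width: 0.5
6.8333 [ 472.28191923 -167.56253144   87.05977672] [-89.98078959   0.21326069 -17.16896962] [-0.3610294   0.09953352 -0.73547166] 0.5478170951185384
```

View pics/s6c.png

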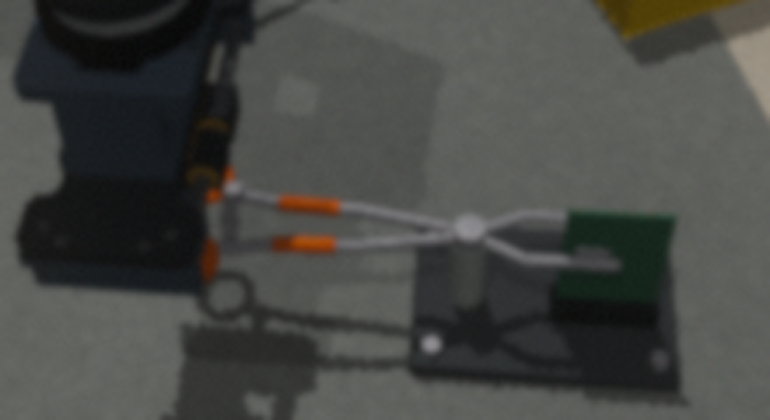

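View pics/w6.png

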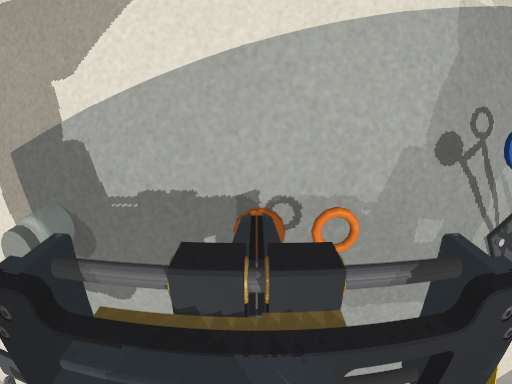

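The forceps are still locked and the fingers are over the pad. Next I press.

```bash
python3 -m handwheel '[[0,[2,0,0],[0,0,0]],[0,[0,2,0],[0,0,0]],[0,[0,3,0],[0,0,0]],[0,[0,3,0],[0,0,0]],[0,[0,3,0],[0,0,0]],[0,[0,3,0],[0,0,0]],[0,[0,2,0],[0,0,0]],[0,[0,2,0],[0,0,0]],[0,[0,0,0],[0,0,0]],[0,[0,0,0],[0,0,0]]]' 25
python3 - <<'E'
from h import *
s=env.state(); print(s['time_s'],s['ee_pos'],s['ee_rot'],s['force'],s['gripper_width'])
im=snap('wrist','w7.png')
E
```

```text
time_s: 7.77
ee_pos: [475.1, -168.6, 70.9]
ee_rot: [-90.0, 0.0, -17.2]
force: [-1.2, -0.2, 1.8]
gripper_width: 0.5
7.7667 [ 475.1443375  -168.61802228   70.93094505] [-9.00052678e+01  2.27757187e-02 -1.71616649e+01] [-1.24205973 -0.20910222  1.83669795] 0.503772372520178
```

View pics/w7.png

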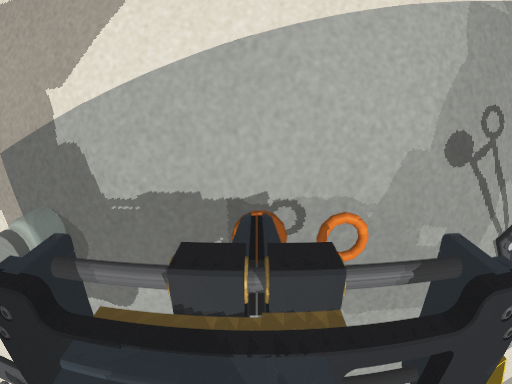

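Contact at about 74 mm, and the force is 1.8 N. I keep pressing.

```bash
python3 -m handwheel '[[0,[0,1,0],[0,0,0]],[0,[0,1,0],[0,0,0]],[0,[0,1,0],[0,0,0]],[0,[0,1,0],[0,0,0]],[0,[0,1,0],[0,0,0]],[0,[0,1,0],[0,0,0]],[0,[0,1,0],[0,0,0]],[0,[0,0,0],[0,0,0]],[0,[0,0,0],[0,0,0]],[0,[0,0,0],[0,0,0]]]' 25
python3 - <<'E'
from h import *
s=env.state(); print(s['time_s'],s['ee_pos'],s['ee_rot'],s['force'],s['gripper_width'])
im=snap('wrist','w8.png')
E
```

```text
time_s: 8.65
ee_pos: [475.9, -168.8, 64.3]
ee_rot: [-90.0, -0.1, -17.2]
force: [-0.1, -1.2, 6.8]
gripper_width: 0.5
8.65 [ 475.94186062 -168.81318641   64.25536799] [-9.00023676e+01 -8.09475649e-02 -1.71646208e+01] [-0.12138041 -1.19857364  6.81777122] 0.5305585349081512
```

View pics/w8.png

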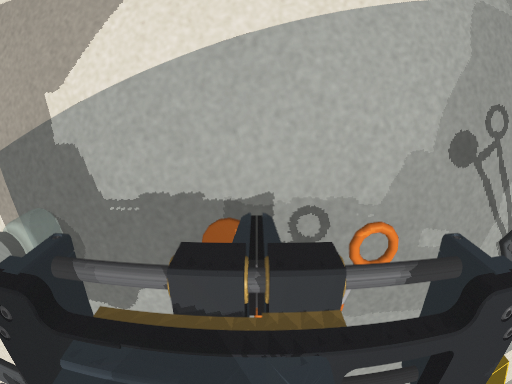

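It released: the ring moved from column 343 to 374, and the pad moved outward. I lift straight up.

```bash
python3 -m handwheel '[[0,[0,-5,0],[0,0,0]],[0,[0,-10,0],[0,0,0]],[0,[0,-20,0],[0,0,0]],[0,[0,-30,0],[0,0,0]],[0,[0,-30,0],[0,0,0]],[0,[-20,-30,0],[0,0,0]],[0,[-30,-20,0],[0,0,0]],[0,[-30,0,0],[0,0,0]],[0,[-10,0,0],[0,0,0]],[0,[0,0,0],[0,0,0]]]' 25
python3 - <<'E'
from h import *
s=env.state(); print(s['time_s'],s['ee_pos'],s['ee_rot'],s['force'],s['gripper_width'])
w=snap('wrist','w9.png'); t=snap('top','t9.png'); si=snap('side','s9.png')
for x in blobs(w,(5,150,110),(16,255,255)): print(x,wray(x[1],s['ee_pos'],s['ee_rot'],72))
cv2.imwrite('pics/s9c.png',cv2.resize(si[120:320,130:400,::-1],None,fx=2.9,fy=2.9,interpolation=2))
E
```

```text
time_s: 9.53
ee_pos: [387.1, -141.0, 209.3]
ee_rot: [-90.0, 0.0, -17.2]
force: [-0.4, 0.1, -0.6]
gripper_width: 0.3
9.5333 [ 387.1291913  -140.9691605   209.25544714] [-8.99658713e+01  3.54953920e-02 -1.71744400e+01] [-0.40160226  0.12453892 -0.59549688] 0.31828701939397974
```

View pics/w9.png

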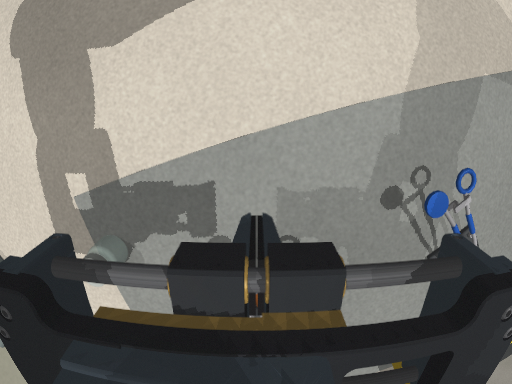

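View pics/s9c.png

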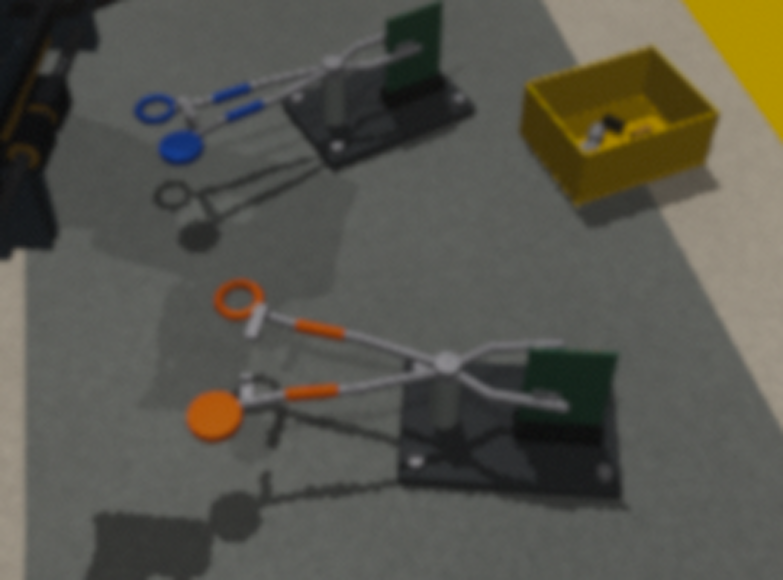

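View pics/t9.png

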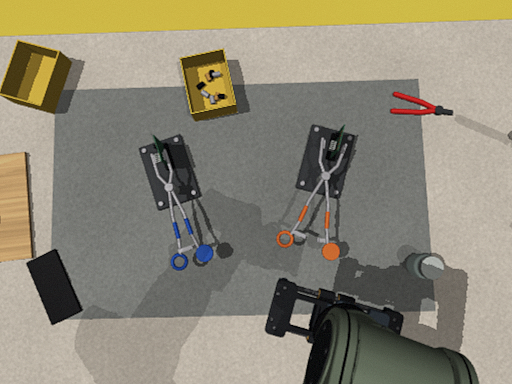

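```bash
python3 -c "
import cv2,numpy as np
a=[cv2.resize(cv2.imread(f'pics/{n}.png')[115:195,290:370],None,fx=4.9,fy=4.9,interpolation=2) for n in('top0','t9')]
cv2.imwrite('pics/cmp.png',np.hstack(a))"
```

```text
(no output)
```

View pics/cmp.png

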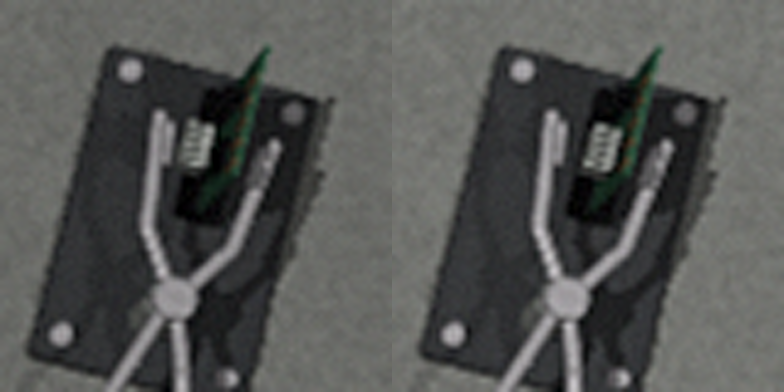

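The heat sink has moved over against the board (column about 200 before, about 212 now), the orange forceps are open and the blue pair is unchanged. Handing in.

```bash
python3 -c "
from workcell import env
print(env.job_done()); print(env.state()['time_s'])"
```

```text
the job is handed in; nothing more can be done
None
the job is handed in; nothing more can be done
```

I closed the orange forceps, left them locked and untouched for over two seconds, then released them. The job was handed in at about 9.7 s, and no verdict was reported.

- **Squeeze:** the gripper closed to 31.6 mm, below the 35 mm locked width, so the handles were at the stop. After I let go, the wrist picture showed the ratchet caught, with the sleeve centres about 26 mm apart.
- **Release:** I pressed the thumb pad from about 74 mm down to about 64 mm, ending at 6.8 N. The forceps sprang open and I backed the arm away.
- **Last checks:** the final pictures show the orange forceps open as at the start, the heat sink moved over towards its board, and the blue forceps still locked. The robot was clear, with about 0.7 N reading at the wrist, which is noise level.

I judged the heat sink gap by eye from the top camera and did not measure it. No check failed. The wrist camera and the fixed cameras disagreed by 2 to 3 mm on positions, so I aimed between them.

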